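# Clamp a filter housing with a forked strap and wing nut

### The arm

A 7-joint arm with a two-finger parallel gripper is mounted at the origin on a cart in front of the work surface, level with it; the furniture and walls round the work are solid. World frame = base frame: x ahead of the robot, y to its left, z up, the work surface at z = 0. Lengths are in m, angles in rad, forces in N, time in s.
With the tool pointing down it reaches from about 0.425 to 0.925 m from the base axis. Payload 6.8 kg.
Tool frame: the origin (TCP) lies on the centre line of the jaws, within the pads' length; the fingertips stand 17 mm ahead of it and the grasp point (between the pads) lies 2 mm behind it; z points along the fingers, x is the direction in which the jaws open and shut, and the axes are right-handed (so a half turn about z gives the same grasp; the last joint's range is limited). The gripper opens to 85 mm and grips with 20 to 120 N. Pads are 22 mm wide; open, the fingers measure 114 mm over their backs; the gripper's body (76 mm by 85 mm) begins 54 mm behind the grasp point. The pads swing forward as they close: fully open they stand 13 mm farther back than shut.
Start: joints at [1.186, 0.477, 0.022, 1.555, -0.011, 1.109, -0.083], TCP at [0.184, -0.649, 0.248] pointing down, gripper open.
Joint ranges: [-2.96, 2.96], [-0.34, 2.1], [-1.41, 1.46], [0.24, 2.44], [-1.37, 4.51], [0.17, 1.92], [-2.96, 2.96]. Speed limits (rad/s): [2.39, 2.39, 3.14, 3.14, 3.14, 3.14, 3.14].

### API

Orientations are given as a rotation vector (axis times angle).
In Python, from bench import r gives the robot as it stands.
- The arm moves only by the tool arm_command, never from a script. Its argument "increments" is a list of rows, each a list of 3 entries, a list of its own where there are three numbers: the shift along the world's x, y, z in m, then the turn, a rotation vector about the world's x, y, z in rad, then the opening in per cent of the stroke, from 0 (shut) to 100 (fully open). A call has 1 to 10 rows; each row is the pose to reach, as a shift and turn from the pose commanded when the call began; what a row does not reach only later rows make up. A row lasts 1/10 s, in which the tool goes at most 50 mm and 8.59 degrees, less where a joint would pass 70% of its speed; a pose out of reach is approached as far as the arm can. A call with a gripper value outside its range is refused whole. The fingers move at their own pace and stop on an object; "newtons" is the grip in N (left out, the last holds). Time passes only in rows, so rows that repeat a pose let the fingers close. It gives the time, the measured TCP pose, the force and the opening at its end, in the units of the state.
- r.get_obs(): the state, without advancing time (a new reading comes with each control period).
- r.grab_frame(name): name is "scene" or "top" or "wrist"; returns the picture (480x640x3 uint8, blue, green, red); there is no depth.
- r.camera_model(name): a dict with "camera_matrix" (3x3 intrinsics, pixels), "D" ([k1, k2, p1, p2, k3] as OpenCV has them; the pictures are not rectified), "camera_from_world" (4x4, takes a point from world to camera coordinates). Camera axes: x right, y down, z forward; pixel columns grow to the right and rows downward; lengths in m; the calibration is good to about 2 mm. A picture is of the moment at which its call begins: read the wrist's pose just before it. camera_model takes no time and is no camera call; for the wrist camera it gives the pose at the moment of the call.
- r.hand_in(): hands the job in, once; it reports no verdict.
The state is a dict: "clock": time; "joints": joint angles; "qvel": joint speeds; "tau": joint torques, N m; "tcp_pos": TCP position; "orientation": TCP orientation; "contact_force": force on the tool from outside, world axes, zero at the start; "moment": the same for the moment, N m; "grip_width": finger opening in m.
Only numpy, scipy, OpenCV 4.12 (cv2) and the standard library are available. Lean on these libraries where they do the work, as an engineer would, in place of code of your own. Each camera call takes 0.05 s, during which the arm holds its last target. There are 200 camera calls.

### The job

Close up the water filter: lay the forked steel strap (it has an upright tab to hold it by) on the round filter housing's lid and slide it in under the wing nut until the end of its slot meets the stud. Then tighten the wing nut, clockwise, until it is clearly snug but not forced, and let go with the strap clamped flat and fully home. The two brass hose stubs leave room for short strokes only: do not push against them, and leave the other things on the worktop where they are.

Things in the scene. Friction and masses are not known exactly. Their poses are not given: they have to be found in the camera images.
- housing: Low round grey filter housing, fixed to the worktop, 170 mm across; its flat aluminium lid's top is 60 mm up and gives about 1 mm per 36 N. Origin: centre of the underside, on the stud's axis. The 10 mm stud stands to 106 mm. +x points to the stubs' side; the strap comes in from -x. Two 5 mm high lugs on the lid (x -35..-21, y +-18..24 mm) flank the strap with 3 mm play.
- wing_nut: Steel wing nut on the stud; cannot come off. Origin: centre of its 21 mm wide underside (bevelled to 26), on the stud's axis; z up; the two upright wings lie along its +x and -x, 6 mm thick, from 10 to 34 mm off the axis and 6 to 30 mm above the origin. Tightens clockwise from above, sinks 0.9 mm per radian and starts 2.3 to 4.5 mm above the strap's height, so several radians are loose.
- strap: Loose forked strap, flat steel bar 30 mm wide, 6 mm thick, 0.2 kg, lying on the worktop at the start. Origin: on its underside, where the stud's centre comes when home (the closed slot end is 5 mm behind, at x -5). +x points to the open fork: 14 mm slot, tips at x 20, 4 mm thick there; the bar runs back to x -80. At home it lies on the lid with x along the housing's x.
- strap_tab (a point): Centre of the strap's upright grip tab: 8 mm thick (along the strap's y), 26 mm long (x), from 6 to 38 mm above the strap's underside; this point is 21 mm above the underside and 66 mm behind the strap's origin. At home it is at x -66, y 0, z 81 mm in the housing's frame.
- nut_grip (a point): Point on the wing nut's axis, half-way up the wings, 18 mm above its underside; turns with the nut, +x along one wing. Pushed at 25 mm from the axis, a wing yields to 1 to 3 N while loose; once it meets the strap the push rises by some 7 to 10 N per radian. Snug is about 7 to 12 N there; over about 15 N is forced. Thread and friction hold it where it is left.
- stub_left: Brass hose stub on the lid's far side, upright, 18 mm across (24 at the foot), from 60 to 112 mm up. Origin: centre of its foot, at x 37, y 37 mm in the housing's frame, 60 mm up. Not to be pushed with more than a light touch.
- stub_right: Its twin at x 37, y -37 mm in the housing's frame. The wings pass inside both stubs; a fingertip pushing a wing does not, so strokes are made on the housing's -x half, from its -y side round to its +y side, then lifted back to the next wing.
- spice_0: Bystander: glass spice jar with a white cap, 44 mm across, 101 mm tall. Origin: centre of the underside.
- espresso_cup: Bystander: small striped espresso cup, 63x90x49 mm. Origin: centre of the underside.
- capsule_1: Bystander: small coffee capsule, 37 mm across, 22 mm tall. Origin: centre of the underside.
- teaspoon_2: Bystander: steel teaspoon, 132 mm long. Origin: centre of the underside.

How it is judged:
On the way, in this order (a step that is already met when the one before it is completed fails the run):
1. the strap lies flat on the lid, fully home against the stud, the nut not yet pressing on it (x of strap_tab in the frame of housing above -0.071 m and y of strap_tab in the frame of housing between -0.01 and 0.01 m and z of strap_tab in the frame of housing below 0.086 m and angle between strap_tab's own z axis and vertical below 0.08 rad and contact force between wing_nut and strap below 8 N), for 0.2 s.
2. the nut is tightened snug on the strap (x of strap_tab in the frame of housing above -0.071 m and y of strap_tab in the frame of housing between -0.01 and 0.01 m and z of strap_tab in the frame of housing below 0.086 m and angle between strap_tab's own z axis and vertical below 0.08 rad and contact force between wing_nut and strap above 14 N), for 0.3 s.
At the end, for the whole second after the job is handed in: The strap lies flat on the lid (within 5 mm of fully home, within 10 mm of the middle line at its tab, tilted under 0.08 rad) and the nut presses it with 12 to 60 N, everything released (x of strap_tab in the frame of housing above -0.071 m and y of strap_tab in the frame of housing between -0.01 and 0.01 m and z of strap_tab in the frame of housing below 0.086 m and angle between strap_tab's own z axis and vertical below 0.08 rad and contact force between wing_nut and strap between 12 and 60 N); the robot touches nothing.
It fails at once if the nut is forced: it presses the strap with more than 65 N (contact force between wing_nut and strap above 65 N).
It fails at once if a hose stub is pushed with more than 12 N (contact force between any of the fingers, the arm and stub_left above 12 N or contact force between any of the fingers, the arm and stub_right above 12 N).
It fails at once if a bystander is shoved more than 25 mm or tipped (distance of any of spice_0, espresso_cup, capsule_1, teaspoon_2 from where it was at the start of the episode above 0.025 m or angle between any of spice_0, espresso_cup, capsule_1, teaspoon_2's own z axis and vertical above 0.5 rad).
It also fails if it takes over 72 s, if anything falls off the work surface, if the arm or the gripper's body presses on something with over 40 N, if the wrist force passes 120 N, or if a joint passes its speed limit or range.

## Working session

There is one attempt and no reset: what is moved stays moved. The work goes in short steps, Python scripts to look and compute and a tool call to move; the robot and the scene stay as the last step left them, time stands still between calls to the robot, and variables do not carry over. Pictures are saved under pics/ and viewed, about 8 in all and at most 12, crops included, and the job is handed in when it is done.

Besides the shell and the picture viewer there is one more tool, called by a JSON object that holds its "op" and its "data". arm_command: Moves the arm, as the interface text tells. Its arguments: {"type":"object","properties":{"increments":{"type":"array","items":{"type":"array"}},"newtons":{"type":"number"}},"required":["increments"]}

```bash
mkdir -p pics; ls; cat > h.py <<'E'
import numpy as np, cv2
from bench import r
def ray(name,uv,z,m=None):
    m=m or r.camera_model(name); K=np.array(m["camera_matrix"]);D=np.array(m["D"],float);T=np.array(m["camera_from_world"])
    p=cv2.undistortPoints(np.array(uv,float).reshape(-1,1,2),K,D).reshape(-1,2)
    R=T[:3,:3];c=-R.T@T[:3,3]; d=np.c_[p,np.ones(len(p))]@R
    return c+d*((z-c[2])/d[:,2])[:,None]
def proj(name,P,m=None):
    m=m or r.camera_model(name);T=np.array(m["camera_from_world"])
    return cv2.projectPoints(np.array(P,float).reshape(-1,1,3),cv2.Rodrigues(T[:3,:3])[0],T[:3,3],np.array(m["camera_matrix"]),np.array(m["D"],float))[0].reshape(-1,2)
E
python3 - <<'E'
from h import *
for n in("top","scene"):
    f=r.grab_frame(n);cv2.imwrite(f"pics/{n}0.png",f)
    T=np.array(r.camera_model(n)["camera_from_world"]);print(n,-T[:3,:3].T@T[:3,3]);print(T[:3,:3])
o=r.get_obs();print(o)
E
```

```text
pics
top [0.3633943  0.02241351 1.00231274]
[[-0.02844252 -0.99954338 -0.01020033]
 [-0.9892102   0.02961269 -0.14347914]
 [ 0.14371569  0.00600937 -0.98960077]]
scene [-0.57632056  0.58441405  1.08824913]
[[-0.45417913 -0.8908001   0.01401789]
 [-0.5715364   0.27925879 -0.77159618]
 [ 0.68342334 -0.35845461 -0.6359582 ]]
{'clock': 0.1, 'joints': array([ 1.18595787,  0.47775169,  0.02234896,  1.55635554, -0.01147314,
        1.10928648, -0.08310508]), 'qvel': array([ 0.00141958, -0.0014968 , -0.00174755, -0.00370019, -0.00038845,
        0.00100107,  0.00010169]), 'tau': array([ 6.33162635e-03, -5.97752881e+01,  1.61428951e+00, -2.81953865e+01,
        1.28310811e-02,  4.98296853e-03, -2.60102911e-05]), 'tcp_pos': array([ 0.1842656 , -0.648837  ,  0.24739882]), 'orientation': array([-2.50592214e+00,  1.89324962e+00,  2.22911512e-03]), 'contact_force': array([-0.29617292,  0.44223973, -0.50605613]), 'moment': array([-0.02098952, -0.01542308, -0.00150617]), 'grip_width': 0.08522523256266962}
```

View pics/top0.png

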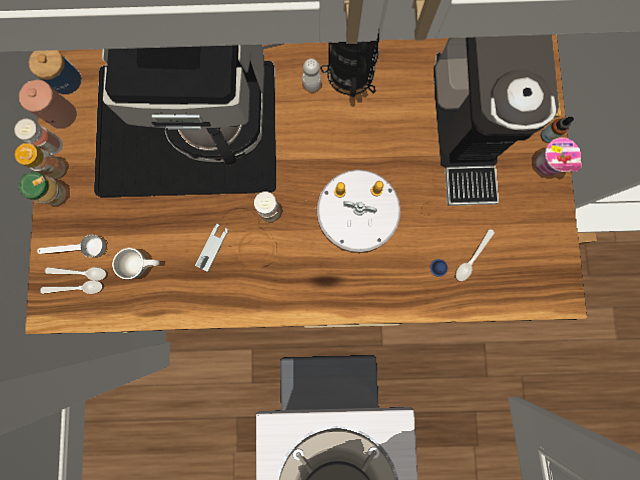

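View pics/scene0.png

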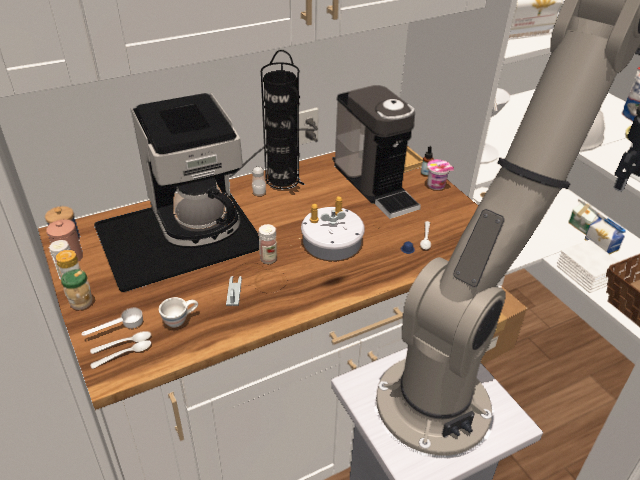

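Top view: the housing is at about (359,210) with its stubs on the far side at (340,188) and (377,188). The strap is at (212,248) with its fork pointing up-right, and the tab is near (205,264). The jar is at (266,206) and the cup at (130,263). The scene view agrees.

```bash
python3 - <<'E'
from h import *
f=cv2.imread("pics/top0.png")
a=f[170:250,319:399];b=f[210:290,172:252]
cv2.imwrite("pics/crop0.png",np.hstack([cv2.resize(x,None,fx=5,fy=5,interpolation=cv2.INTER_CUBIC) for x in(a,b)]))
hsv=cv2.cvtColor(f,cv2.COLOR_BGR2HSV)
# strap: unsaturated blob
m=((hsv[...,1]<60)&(hsv[...,2]>90)).astype(np.uint8)
n,l,s,c=cv2.connectedComponentsWithStats(m)
for p,z in(((212,250),.006),((350,240),.06)):
    k=l[p[1]-4:p[1]+5,p[0]-4:p[0]+5];k=k[k>0];k=np.bincount(k).argmax()
    cn=max(cv2.findContours((l==k).astype(np.uint8),0,2)[0],key=cv2.contourArea)
    w=ray("top",cn.reshape(-1,2),z)[:,:2]
    print(s[k],"rect",cv2.minAreaRect(w.astype(np.float32)),cv2.boxPoints(cv2.minAreaRect(w.astype(np.float32))).round(3).tolist(),"circ",cv2.minEnclosingCircle(w.astype(np.float32)))
# stubs
m=cv2.inRange(hsv,(12,120,100),(35,255,255))[170:200,325:395]
n,l,s,c=cv2.connectedComponentsWithStats(m)
for i in range(1,n):
    if s[i,4]>15: print("stub",c[i]+[325,170],s[i],ray("top",[c[i]+[325,170]],.1))
E
```

```text
[195 223  33  49 585] rect ((0.4901485741138458, 0.24885697662830353), (0.030785221606492996, 0.10072437673807144), 63.26350402832031) [[0.43799999356269836, 0.257999986410141], [0.527999997138977, 0.21199999749660492], [0.5419999957084656, 0.23999999463558197], [0.4519999921321869, 0.2849999964237213]] circ ((0.4901490807533264, 0.24885791540145874), 0.052001141011714935)
[ 317  170   83   82 5018] rect ((0.5491119623184204, -0.05818568915128708), (0.16498544812202454, 0.16579781472682953), 88.30684661865234) [[0.46399998664855957, -0.1379999965429306], [0.6299999952316284, -0.14300000667572021], [0.6340000033378601, 0.02199999988079071], [0.4690000116825104, 0.027000000700354576]] circ ((0.5491817593574524, -0.05837107077240944), 0.08417919278144836)
stub [331.78       174.13333333] [  0   0  23  15 150] [[ 0.61384522 -0.00663753  0.1       ]]
stub [386.37619048 175.36190476] [ 42   0  28  20 210] [[ 0.60805338 -0.11260967  0.1       ]]
stub [377.2173913  187.88695652] [ 46  11  13  15 115] [[ 0.58366988 -0.09367309  0.1       ]]
stub [339.78378378 189.28828829] [  9  12  12  15 111] [[ 0.5831402  -0.02113294  0.1       ]]
```

View pics/crop0.png

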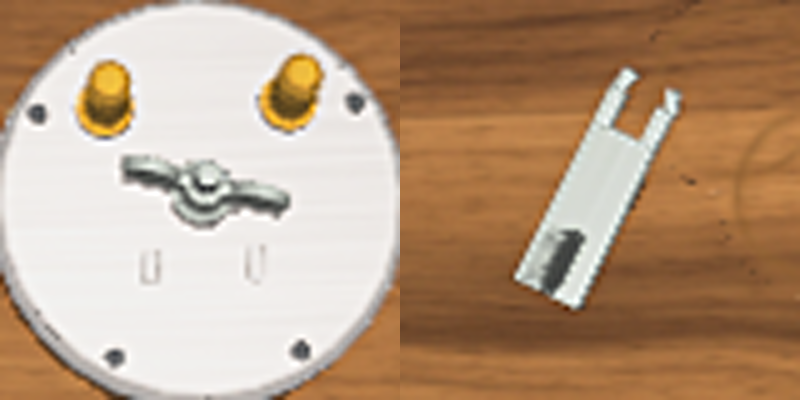

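Crop: the nut's wings run roughly along housing y, from (345,204) to (376,211). The lugs are at (349,223) and (370,223), and the strap tab is near (206,262). Estimates: housing (0.549,-0.058) with yaw about 0, strap yaw about -0.47, tab (0.4575,0.265). Moving now.

{"op": "arm_command", "data": {"increments": [[[0.27,0.28,0],[0,0,1.2],100],[[0.27,0.28,0],[0,0,1.2],100],[[0.27,0.28,0],[0,0,1.2],100],[[0.27,0.28,0],[0,0,1.2],100],[[0.27,0.28,0],[0,0,1.2],100],[[0.27,0.28,0],[0,0,1.2],100],[[0.27,0.28,0],[0,0,1.2],100],[[0.27,0.28,0],[0,0,1.2],100],[[0.27,0.28,0],[0,0,1.2],100],[[0.27,0.28,0],[0,0,1.2],100]]}}

```text
clock: 1.1
tcp_pos: [0.4549, -0.3684, 0.2479]
orientation: [-3.138, 0.145, 0.001]
contact_force: [-0.3, -0.8, 0.3]
grip_width: 0.0853
```

```bash
python3 -c "
from h import *
o=r.get_obs();print(o['joints'].round(3),o['tcp_pos'],o['orientation'],o['contact_force'])"
```

```text
[ 0.85   0.355 -0.35   1.757  0.137  1.055  0.36 ] [ 0.45488113 -0.36839198  0.24792877] [-3.13774368e+00  1.45214073e-01  9.25789376e-04] [-0.32287355 -0.75168172  0.3343707 ]
```

{"op": "arm_command", "data": {"increments": [[[0.05,0.4,0],[0,0,0.6],100],[[0.05,0.4,0],[0,0,0.6],100],[[0.05,0.4,0],[0,0,0.6],100],[[0.05,0.4,0],[0,0,0.6],100],[[0.05,0.4,0],[0,0,0.6],100],[[0.05,0.4,0],[0,0,0.6],100],[[0.05,0.4,0],[0,0,0.6],100],[[0.05,0.4,0],[0,0,0.6],100],[[0.05,0.4,0],[0,0,0.6],100]]}}

```text
clock: 2.0
tcp_pos: [0.5046, 0.0365, 0.2489]
orientation: [-3.037, -0.795, -0.003]
contact_force: [0.2, -0.1, 0.4]
grip_width: 0.0851
```

{"op": "arm_command", "data": {"increments": [[[-0.047,0.235,-0.05],[0,0,0.59],100],[[-0.047,0.235,-0.05],[0,0,0.59],100],[[-0.047,0.235,-0.05],[0,0,0.59],100],[[-0.047,0.235,-0.05],[0,0,0.59],100],[[-0.047,0.235,-0.05],[0,0,0.59],100],[[-0.047,0.235,-0.05],[0,0,0.59],100],[[-0.047,0.235,-0.05],[0,0,0.59],100],[[-0.047,0.235,-0.05],[0,0,0.59],100]]}}

```text
clock: 2.8
tcp_pos: [0.4586, 0.2632, 0.198]
orientation: [2.684, 1.631, -0.001]
contact_force: [-0.2, -0.0, 0.6]
grip_width: 0.0855
```

```bash
python3 - <<'E'
from h import *
o=r.get_obs();print(o['joints'].round(3),o['tcp_pos'],o['orientation'])
m=r.camera_model("wrist");f=r.grab_frame("wrist");cv2.imwrite("pics/w1.png",f)
np.save("w1.npy",m)
hsv=cv2.cvtColor(f,cv2.COLOR_BGR2HSV)
print(proj("wrist",[[.4575,.265,.038],[.517,.235,.006]],m))
T=np.array(m["camera_from_world"]);print(-T[:3,:3].T@T[:3,3])
E
```

```text
[ 0.027  0.413 -0.827  1.912  0.367  0.974  0.122] [0.458613   0.26319793 0.1979708 ] [ 2.68362317e+00  1.63063565e+00 -1.44173629e-03]
[[326.26775106 212.63503572]
 [326.88188784 278.79090371]]
[0.38550006 0.30087236 0.3249507 ]
```

View pics/w1.png

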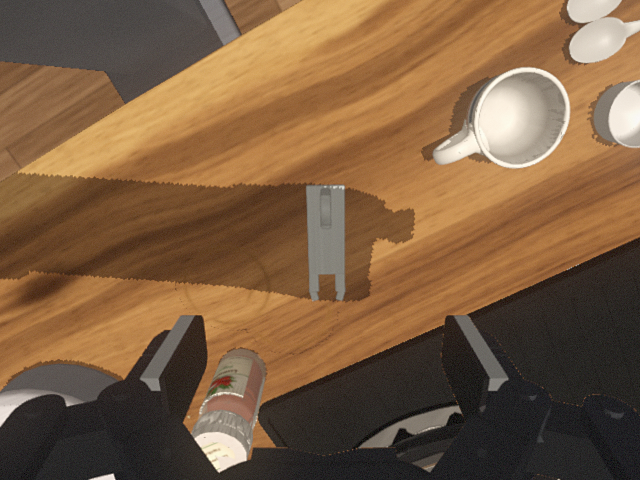

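The wrist view shows the strap upright in the frame with the tab at about (325,208). That matches the prediction within a couple of pixels. The cup is at upper right and the jar at lower left, both clear. Descending to grip.

{"op": "arm_command", "data": {"increments": [[[-0.001,0.002,-0.05],[0,0,0],70],[[-0.001,0.002,-0.1],[0,0,0],60],[[-0.001,0.002,-0.14],[0,0,0],60],[[-0.001,0.002,-0.16],[0,0,0],60],[[-0.001,0.002,-0.168],[0,0,0],60],[[-0.001,0.002,-0.168],[0,0,0],60],[[-0.001,0.002,-0.168],[0,0,0],60]], "newtons": 60}}

```text
clock: 3.55
tcp_pos: [0.4576, 0.2676, 0.0315]
orientation: [2.682, 1.635, 0.003]
contact_force: [-0.9, -0.9, 0.3]
grip_width: 0.0513
```

{"op": "arm_command", "data": {"increments": [[[0,0,0],[0,0,0],0],[[0,0,0],[0,0,0],0],[[0,0,0],[0,0,0],0],[[0,0,0],[0,0,0],0],[[0,0,0],[0,0,0],0],[[0,0,0],[0,0,0],0],[[0,0,0],[0,0,0],0],[[0,0,0],[0,0,0],0]], "newtons": 60}}

```text
clock: 4.35
tcp_pos: [0.4569, 0.2677, 0.0312]
orientation: [2.681, 1.636, 0.002]
contact_force: [-0.5, -2.1, 8.1]
grip_width: 0.0066
```

{"op": "arm_command", "data": {"increments": [[[0,0,0.04],[0,0,0],0],[[0,0,0.09],[0,0,0],0],[[0,0,0.14],[0,0,0],0],[[0,-0.04,0.14],[0,0,0.1],0],[[0,-0.08,0.14],[0,0,0.2],0],[[-0.005,-0.12,0.14],[0,0,0.3],0],[[-0.01,-0.16,0.14],[0,0,0.4],0],[[-0.014,-0.2,0.14],[0,0,0.476],0],[[-0.014,-0.24,0.14],[0,0,0.476],0],[[-0.014,-0.28,0.14],[0,0,0.476],0]]}}

```text
clock: 5.35
tcp_pos: [0.4418, -0.014, 0.1704]
orientation: [2.22, 2.223, -0.001]
contact_force: [1.0, 0.4, -0.7]
grip_width: 0.0065
```

{"op": "arm_command", "data": {"increments": [[[0,-0.03,-0.01],[0,0,0],0],[[0,-0.045,-0.02],[0,0,0],0],[[0,-0.045,-0.03],[0,0,0],0],[[0,-0.045,-0.03],[0,0,0],0],[[0,-0.045,-0.03],[0,0,0],0]]}}

```text
clock: 5.85
tcp_pos: [0.4425, -0.0552, 0.1403]
orientation: [-2.216, -2.226, -0.001]
contact_force: [0.7, 0.8, -2.1]
grip_width: 0.0062
```

```bash
python3 - <<'E'
from h import *
o=r.get_obs();print(o['joints'].round(3),o['tcp_pos'],o['orientation'],o['grip_width'])
for n in("wrist","top"):
    m=r.camera_model(n);f=r.grab_frame(n);cv2.imwrite(f"pics/{n}2.png",f)
    H=np.array([.549,-.058,0])
    print(n,proj(n,[H+[0,0,.106],H+[-.028,.021,.065],H+[-.028,-.021,.065],H+[.037,.037,.112],H+[.037,-.037,.112]],m).round(1).tolist())
    if n=="wrist": np.save("w2.npy",m,allow_pickle=True)
a=cv2.imread("pics/wrist2.png");b=cv2.imread("pics/top2.png")[170:260,305:415]
cv2.imwrite("pics/c2.png",np.vstack([cv2.resize(a,(800,600))]))
E
```

```text
[ 0.743  0.384 -0.887  2.139  0.416  0.797  1.168] [ 0.44248434 -0.05521067  0.14025238] [-2.21582935e+00 -2.22555748e+00 -9.71717339e-04] 0.006203360328494775
wrist [[318.4, 479.8], [354.9, 384.1], [283.4, 383.8], [386.9, 539.8], [249.6, 539.4]]
top [[359.8, 205.3], [348.2, 223.7], [369.3, 223.0], [339.9, 186.3], [378.6, 185.2]]
```

View pics/wrist2.png

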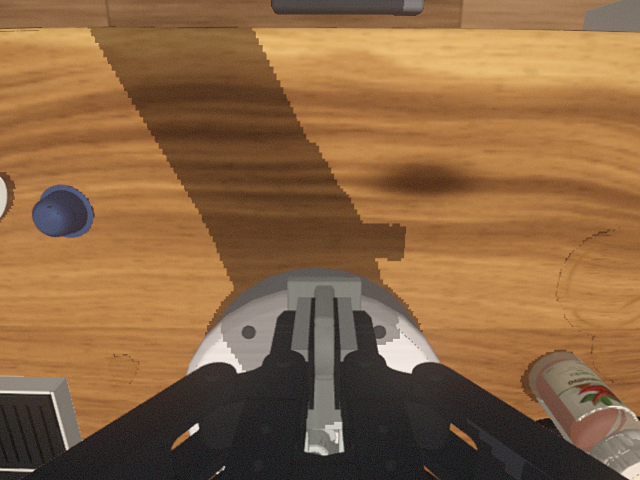

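The wrist view shows the strap level in the gripper: tail corners (288,280) and (361,280), fork end about (306..343,452). The front lid screws are at (248,332) and (379,332). Next I'll cast rays to get the lateral offset and yaw.

```bash
python3 - <<'E'
from h import *
m=np.load("w2.npy",allow_pickle=True).item()
print("tail",ray("w",[(288,280),(361,280)],.115,m).round(4).tolist())
print("fork",ray("w",[(306,452),(343,452)],.114,m).round(4).tolist())
f=cv2.imread("pics/wrist2.png");g=cv2.cvtColor(f,cv2.COLOR_BGR2GRAY)
def blob(g,x,y,w=8,t=None):
    p=g[y-w:y+w,x-w:x+w].astype(float);q=np.clip(np.median(p)*.8-p,0,None);yy,xx=np.mgrid[y-w:y+w,x-w:x+w];return (xx*q).sum()/q.sum(),(yy*q).sum()/q.sum()
s=[blob(g,248,332),blob(g,379,332)];print(s,"screws wrist",ray("w",s,.061,m).round(4).tolist())
g=cv2.cvtColor(cv2.imread("pics/top0.png"),cv2.COLOR_BGR2GRAY)
s=[blob(g,342,241,5),blob(g,379,240,5),blob(g,326,192,4),blob(g,390,190,4)];print(s,"screws top",ray("top",s,.061).round(4).tolist())
print("lugs",ray("top",[(348.8,223.2),(369.6,222.6)],.065).round(4).tolist(),"stubs",ray("top",[(340.8,184),(379.4,184)],.112).round(4).tolist())
print("wing tips",ray("top",[(344.6,203.2),(375.6,210.6)],.09).round(4).tolist())
E
```

```text
tail [[0.4308, -0.0701, 0.115], [0.4307, -0.0408, 0.115]]
fork [[0.5216, -0.0638, 0.114], [0.5216, -0.0461, 0.114]]
[(np.float64(251.0), np.float64(327.0)), (np.float64(372.15176056338026), np.float64(333.1531690140845))] screws wrist [[0.4852, -0.0968, 0.061], [0.489, -0.0278, 0.061]]
[(np.float64(340.99323671497586), np.float64(241.54202898550724)), (np.float64(379.5292187499999), np.float64(240.51156249999985)), (np.float64(325.01757944557136), np.float64(191.28566599053414)), (np.float64(390.44092963202064), np.float64(189.208360232408))] screws top [[0.4861, -0.0216, 0.061], [0.4859, -0.0983, 0.061], [0.5894, 0.0069, 0.061], [0.5896, -0.1252, 0.061]]
lugs [[0.5219, -0.0383, 0.065], [0.5219, -0.0797, 0.065]] stubs [[0.5905, -0.0229, 0.112], [0.5882, -0.0967, 0.112]]
wing tips [[0.5575, -0.03, 0.09], [0.541, -0.0897, 0.09]]
```

Housing axis is about (0.550,-0.0597) with yaw about 0. The strap needs -4.7 mm in y, and its origin is now about 40 mm behind the stud. Aligning and lowering.

{"op": "arm_command", "data": {"increments": [[[0,-0.005,-0.015],[0,0,0],0],[[0,-0.005,-0.03],[0,0,0],0],[[0,-0.005,-0.036],[0,0,0],0],[[0,-0.005,-0.039],[0,0,0],0],[[0,-0.005,-0.042],[0,0,0],0],[[0,-0.005,-0.042],[0,0,0],0]]}}

```text
clock: 6.55
tcp_pos: [0.4427, -0.0621, 0.0985]
orientation: [2.219, 2.223, 0.0]
contact_force: [0.6, -0.2, -2.2]
grip_width: 0.0068
```

{"op": "arm_command", "data": {"increments": [[[0,0,-0.002],[0,0,0],0],[[0,0,-0.004],[0,0,0],0],[[0,0,-0.006],[0,0,0],0],[[0,0,-0.0075],[0,0,0],0],[[0,0,-0.0075],[0,0,0],0]]}}

```text
clock: 7.05
tcp_pos: [0.4424, -0.0624, 0.0909]
orientation: [2.22, 2.223, -0.001]
contact_force: [-1.9, -0.1, 3.5]
grip_width: 0.0064
```

Down on the lid at z .0909, as expected and not on a lug. The strap sits about 2.4 mm too far in -y, so I'll correct that and slide.

{"op": "arm_command", "data": {"increments": [[[0,0.0022,0],[0,0,0],0],[[0.004,0.0022,0],[0,0,0],0],[[0.008,0.0022,0],[0,0,0],0],[[0.012,0.0022,0],[0,0,0],0],[[0.016,0.0022,0],[0,0,0],0],[[0.02,0.0022,0],[0,0,0],0],[[0.02,0.0022,0],[0,0,0],0]]}}

```text
clock: 7.75
tcp_pos: [0.4633, -0.0599, 0.091]
orientation: [2.22, 2.223, 0.001]
contact_force: [-1.2, -0.9, 3.2]
grip_width: 0.0065
```

```bash
python3 - <<'E'
from h import *
f=r.grab_frame("scene");P=proj("scene",[[.55,-.06,.08]])[0].astype(int);print(P)
a=f[P[1]-45:P[1]+45,P[0]-60:P[0]+60]
g=r.grab_frame("top")[165:255,300:420]
cv2.imwrite("pics/s3.png",np.hstack([cv2.resize(x,(400,300),interpolation=cv2.INTER_CUBIC) for x in(a,g)]))
print(r.get_obs()['contact_force'],r.get_obs()['moment'])
E
```

```text
[333 219]
[-0.7634999   0.23572067  2.40171534] [0.06361314 0.03634671 0.00089844]
```

View pics/s3.png

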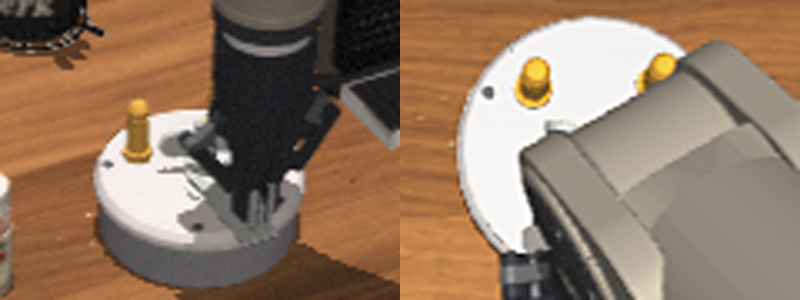

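The strap lies flat on the lid between the lugs with its fork close to the nut. In the top view the arm hides the nut. Continuing to the stop.

{"op": "arm_command", "data": {"increments": [[[0.004,0,0],[0,0,0],0],[[0.008,0,0],[0,0,0],0],[[0.012,0,0],[0,0,0],0],[[0.015,0,0],[0,0,0],0],[[0.017,0,0],[0,0,0],0],[[0.017,0,0],[0,0,0],0]]}}

```text
clock: 8.45
tcp_pos: [0.4793, -0.06, 0.0909]
orientation: [-2.22, -2.223, 0.001]
contact_force: [-3.6, 0.3, 5.8]
grip_width: 0.0062
```

{"op": "arm_command", "data": {"increments": [[[0.001,0,0],[0,0,0],0],[[0.002,0,0],[0,0,0],0],[[0.003,0,0],[0,0,0],0],[[0.004,0,0],[0,0,0],0],[[0.004,0,0],[0,0,0],0]]}}

```text
clock: 8.95
tcp_pos: [0.483, -0.0601, 0.0909]
orientation: [-2.22, -2.222, 0.002]
contact_force: [-4.7, 0.3, 7.6]
grip_width: 0.0066
```

{"op": "arm_command", "data": {"increments": [[[0.001,0,0],[0,0,0],0],[[0.002,0,0],[0,0,0],0],[[0.002,0,0],[0,0,0],0]]}}

```text
clock: 9.25
tcp_pos: [0.4836, -0.06, 0.0907]
orientation: [-2.218, -2.221, 0.006]
contact_force: [-9.0, -0.8, 12.8]
grip_width: 0.0068
```

{"op": "arm_command", "data": {"increments": [[[0.001,0,0],[0,0,0],0],[[0.002,0,0],[0,0,0],0],[[0.002,0,0],[0,0,0],0]]}}

```text
clock: 9.55
tcp_pos: [0.4837, -0.06, 0.0906]
orientation: [-2.217, -2.22, 0.011]
contact_force: [-15.4, 0.8, 20.1]
grip_width: 0.0067
```

Hard stop at tab x=0.4837, as predicted for home. Now I'll relax the push, open and lift.

{"op": "arm_command", "data": {"increments": [[[-0.003,0,0.001],[0,0,0],0],[[-0.003,0,0.001],[0,0,0],0],[[-0.003,0,0.001],[0,0,0],20],[[-0.003,0,0.001],[0,0,0],40],[[-0.003,0,0.001],[0,0,0],40],[[-0.003,0,0.001],[0,0,0],40]]}}

```text
clock: 10.15
tcp_pos: [0.4849, -0.0601, 0.0918]
orientation: [2.22, 2.222, 0.001]
contact_force: [0.1, 0.2, -0.0]
grip_width: 0.0341
```

{"op": "arm_command", "data": {"increments": [[[-0.003,0,0.02],[0,0,0],40],[[-0.003,0,0.05],[0,0,0],40],[[-0.003,0,0.09],[0,0,0],40],[[-0.003,0.03,0.1],[0,0,0.1],40],[[-0.003,0.08,0.1],[0,0,0.2],40],[[-0.003,0.13,0.1],[0,0,0.2],40],[[-0.003,0.18,0.1],[0,0,0.2],40],[[-0.003,0.22,0.1],[0,0,0.2],40]]}}

```text
clock: 10.95
tcp_pos: [0.4813, 0.1629, 0.1923]
orientation: [1.985, 2.435, 0.002]
contact_force: [0.1, -1.5, -0.9]
grip_width: 0.034
```

```bash
python3 - <<'E'
from h import *
f=r.grab_frame("top");cv2.imwrite("pics/top4.png",f)
g=f[165:255,305:415]
cv2.imwrite("pics/c4.png",cv2.resize(g,(733,600),interpolation=cv2.INTER_CUBIC))
o=r.get_obs();print(o['joints'].round(3),o['tcp_pos'],o['orientation'],o['grip_width'])
print(((proj("top",[[.550,-.0597,.106],[.550,-.0597,.06],[.484,-.0597,.098]])-[305,165])*6.667).round())
E
```

```text
[ 0.332  0.435 -0.98   1.957  0.433  0.971  0.926] [0.48037729 0.17046267 0.19333523] [-1.97449805 -2.44055448 -0.01107109] 0.0343740888833821
[[371. 265.]
 [358. 297.]
 [378. 497.]]
```

View pics/c4.png

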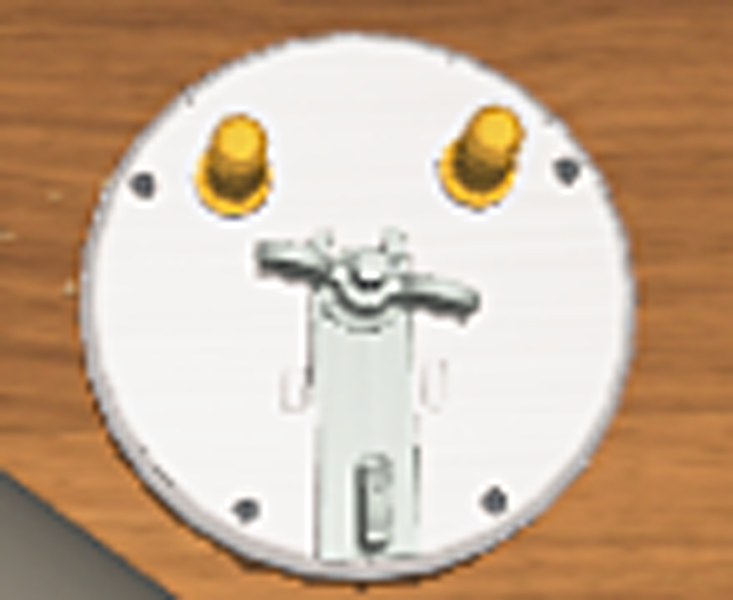

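The strap is fully home between the lugs with its tab in line. The stud top is at (368,265), within 3 px of the prediction (6.7x zoom). The wings are at about 255° and 75°. Next I'll straddle the -y wing with the jaws as a fork.

{"op": "arm_command", "data": {"increments": [[[0.063,-0.254,0],[0,0,1.107],16],[[0.063,-0.254,0],[0,0,1.107],16],[[0.063,-0.254,0],[0,0,1.107],16],[[0.063,-0.254,0],[0,0,1.107],16],[[0.063,-0.254,0],[0,0,1.107],16],[[0.063,-0.254,0],[0,0,1.107],16],[[0.063,-0.254,0],[0,0,1.107],16],[[0.063,-0.254,0],[0,0,1.107],16],[[0.063,-0.254,0],[0,0,1.107],16],[[0.063,-0.254,0],[0,0,1.107],16]]}}

```text
clock: 12.0
tcp_pos: [0.5444, -0.0943, 0.1917]
orientation: [-0.415, -3.114, -0.0]
contact_force: [0.0, 0.2, 0.0]
grip_width: 0.0138
```

```bash
cat > st.py <<'E'
from h import *
from scipy.spatial.transform import Rotation as Ro
A=np.array([.550,-.0596])
o=r.get_obs();X=Ro.from_rotvec(o['orientation']).as_matrix()[:,0]
p=o['tcp_pos'][:2]-A;F=o['contact_force'];th=np.arctan2(p[1],p[0])
print("t %.2f tcp"%o['clock'],o['tcp_pos'].round(4),"psi %.1f th %.1f r %.1f"%(np.degrees(np.arctan2(X[1],X[0])),np.degrees(th)%360,1e3*np.hypot(*p)),"w",o['grip_width'].round(4),"F",F.round(1),"Mz",o['moment'].round(2),"tang(cw) %.1f rad %.1f"%(F[0]*-np.sin(th)+F[1]*np.cos(th),F[0]*np.cos(th)+F[1]*np.sin(th)),"j",o['joints'].round(2))
E
python3 st.py
```

```text
Traceback (most recent call last):
  File "st.py", line 6, in <module>
    print("t %.2f tcp"%o['clock'],o['tcp_pos'].round(4),"psi %.1f th %.1f r %.1f"%(np.degrees(np.arctan2(X[1],X[0])),np.degrees(th)%360,1e3*np.hypot(*p)),"w",o['grip_width'].round(4),"F",F.round(1),"Mz",o['moment'].round(2),"tang(cw) %.1f rad %.1f"%(F[0]*-np.sin(th)+F[1]*np.cos(th),F[0]*np.cos(th)+F[1]*np.sin(th)),"j",o['joints'].round(2))
                                                                                                                                                              ^^^^^^^^^^^^^^^^^^^^^
AttributeError: 'float' object has no attribute 'round'
```

{"op": "arm_command", "data": {"increments": [[[-0.001,0.0105,0],[0,0,0],16],[[-0.001,0.0105,-0.04],[0,0,0],16],[[-0.001,0.0105,-0.075],[0,0,0],16],[[-0.001,0.0105,-0.085],[0,0,0],16],[[-0.001,0.0105,-0.092],[0,0,0],16],[[-0.001,0.0105,-0.0955],[0,0,0],16],[[-0.001,0.0105,-0.0955],[0,0,0],16]]}}

```text
clock: 12.7
tcp_pos: [0.544, -0.0833, 0.0972]
orientation: [0.411, 3.113, 0.0]
contact_force: [0.3, 0.7, 1.0]
grip_width: 0.0139
```

```bash
sed -i "s/o\['grip_width'\].round(4)/round(o['grip_width'],4)/" st.py; python3 st.py; python3 - <<'E'
from h import *
f=r.grab_frame("scene");a=f[165:255,280:400]
cv2.imwrite("pics/s5.png",cv2.resize(a,(800,600),interpolation=cv2.INTER_CUBIC))
E
```

```text
t 12.70 tcp [ 0.544  -0.0833  0.0972] psi 165.0 th 255.9 r 24.5 w 0.0139 F [0.3 0.7 1. ] Mz [ 0.01 -0.    0.02] tang(cw) 0.1 rad -0.8 j [ 0.82  0.72 -1.05  1.93  0.77  0.96  2.26]
```

View pics/s5.png

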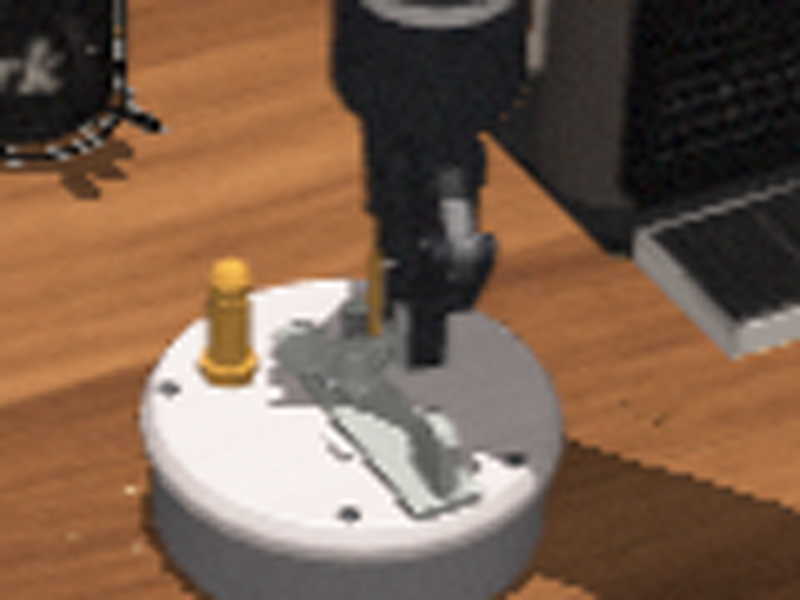

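The jaws straddle the -y wing, clear of the stubs. I'll narrow the fork and compute the arc increments.

```bash
cat > arc.py <<'E'
import sys,numpy as np
t0,t1,n=map(float,sys.argv[1:4]);R=.025
for t in np.linspace(t0,t1,int(n)+1)[1:]:
    a,b=np.radians([t0,t]);print([round(R*(np.cos(b)-np.cos(a)),4),round(R*(np.sin(b)-np.sin(a)),4),round(.0009*(b-a),4)],[0,0,round(b-a,3)])
E
python3 arc.py 256 176 10;echo;python3 arc.py 176 96 10
```

```text
[np.float64(-0.0033), np.float64(0.0011), np.float64(-0.0001)] [0, 0, np.float64(-0.14)]
[np.float64(-0.0065), np.float64(0.0026), np.float64(-0.0003)] [0, 0, np.float64(-0.279)]
[np.float64(-0.0093), np.float64(0.0046), np.float64(-0.0004)] [0, 0, np.float64(-0.419)]
[np.float64(-0.0119), np.float64(0.0069), np.float64(-0.0005)] [0, 0, np.float64(-0.559)]
[np.float64(-0.0142), np.float64(0.0096), np.float64(-0.0006)] [0, 0, np.float64(-0.698)]
[np.float64(-0.016), np.float64(0.0125), np.float64(-0.0008)] [0, 0, np.float64(-0.838)]
[np.float64(-0.0174), np.float64(0.0157), np.float64(-0.0009)] [0, 0, np.float64(-0.977)]
[np.float64(-0.0184), np.float64(0.0191), np.float64(-0.001)] [0, 0, np.float64(-1.117)]
[np.float64(-0.0189), np.float64(0.0225), np.float64(-0.0011)] [0, 0, np.float64(-1.257)]
[np.float64(-0.0189), np.float64(0.026), np.float64(-0.0013)] [0, 0, np.float64(-1.396)]

[np.float64(0.0005), np.float64(0.0035), np.float64(-0.0001)] [0, 0, np.float64(-0.14)]
[np.float64(0.0014), np.float64(0.0068), np.float64(-0.0003)] [0, 0, np.float64(-0.279)]
[np.float64(0.0029), np.float64(0.01), np.float64(-0.0004)] [0, 0, np.float64(-0.419)]
[np.float64(0.0047), np.float64(0.013), np.float64(-0.0005)] [0, 0, np.float64(-0.559)]
[np.float64(0.007), np.float64(0.0156), np.float64(-0.0006)] [0, 0, np.float64(-0.698)]
[np.float64(0.0095), np.float64(0.018), np.float64(-0.0008)] [0, 0, np.float64(-0.838)]
[np.float64(0.0124), np.float64(0.0199), np.float64(-0.0009)] [0, 0, np.float64(-0.977)]
[np.float64(0.0156), np.float64(0.0214), np.float64(-0.001)] [0, 0, np.float64(-1.117)]
[np.float64(0.0189), np.float64(0.0225), np.float64(-0.0011)] [0, 0, np.float64(-1.257)]
[np.float64(0.0223), np.float64(0.0231), np.float64(-0.0013)] [0, 0, np.float64(-1.396)]
```

{"op": "arm_command", "data": {"increments": [[[0,0,0],[0,0,0],10],[[-0.0033,0.0011,0],[0,0,-0.14],10],[[-0.0065,0.0026,0],[0,0,-0.279],10],[[-0.0093,0.0046,0],[0,0,-0.419],10],[[-0.0119,0.0069,0],[0,0,-0.559],10],[[-0.0142,0.0096,-0.001],[0,0,-0.698],10],[[-0.016,0.0125,-0.001],[0,0,-0.838],10],[[-0.0174,0.0157,-0.001],[0,0,-0.977],10],[[-0.0184,0.0191,-0.001],[0,0,-1.117],10],[[-0.0189,0.026,-0.0013],[0,0,-1.396],10]]}}

```text
clock: 13.75
tcp_pos: [0.5253, -0.0587, 0.0959]
orientation: [2.182, 2.257, 0.0]
contact_force: [1.3, -3.3, 0.5]
grip_width: 0.0083
```

{"op": "arm_command", "data": {"increments": [[[0,0,0],[0,0,0],10],[[0,0,0],[0,0,0],10]]}}

```text
clock: 13.95
tcp_pos: [0.525, -0.0575, 0.0957]
orientation: [2.17, 2.271, 0.001]
contact_force: [-0.4, -0.0, 3.4]
grip_width: 0.0085
```

```bash
python3 st.py
```

```text
t 13.95 tcp [ 0.525  -0.0575  0.0957] psi 92.6 th 175.1 r 25.1 w 0.0085 F [-0.4 -0.   3.4] Mz [-0.01  0.08 -0.09] tang(cw) 0.1 rad 0.4 j [ 0.61  0.57 -0.79  1.99  0.56  0.81  1.11]
```

{"op": "arm_command", "data": {"increments": [[[0.0005,0.0035,0],[0,0,-0.149],10],[[0.0014,0.0068,0],[0,0,-0.298],10],[[0.0029,0.01,0],[0,0,-0.447],10],[[0.0047,0.013,-0.0005],[0,0,-0.596],10],[[0.007,0.0156,-0.0005],[0,0,-0.745],10],[[0.0095,0.018,-0.0008],[0,0,-0.894],10],[[0.0124,0.0199,-0.0008],[0,0,-1.043],10]]}}

```text
clock: 14.65
tcp_pos: [0.5366, -0.0381, 0.0941]
orientation: [-3.016, -0.877, 0.002]
contact_force: [-0.7, 0.0, -0.2]
grip_width: 0.0086
```

```bash
python3 st.py
```

```text
t 14.65 tcp [ 0.5366 -0.0381  0.0941] psi 32.4 th 121.9 r 25.3 w 0.0086 F [-0.7  0.  -0.2] Mz [-0.25  0.24  0.  ] tang(cw) 0.6 rad 0.4 j [ 0.38  0.52 -0.54  1.98  0.38  0.75  0.18]
```

{"op": "arm_command", "data": {"increments": [[[0.0027,0.0014,0],[0,0,-0.12],10],[[0.0055,0.0024,0],[0,0,-0.24],10],[[0.0085,0.0031,-0.0005],[0,0,-0.36],10],[[0.0115,0.0033,-0.0005],[0,0,-0.48],10],[[0.012,0.0033,-0.0005],[0,0,-0.51],10],[[0.012,0.0033,-0.0005],[0,0,-0.51],10]]}}

```text
clock: 15.25
tcp_pos: [0.5485, -0.0341, 0.0934]
orientation: [-3.14, -0.099, 0.001]
contact_force: [-1.1, 1.5, -0.6]
grip_width: 0.0087
```

```bash
python3 st.py
```

```text
t 15.25 tcp [ 0.5485 -0.0341  0.0934] psi 3.6 th 93.3 r 25.5 w 0.0087 F [-1.1  1.5 -0.6] Mz [ 0.22  0.27 -0.02] tang(cw) 1.0 rad 1.5 j [ 0.28  0.51 -0.42  1.96  0.3   0.74 -0.25]
```

{"op": "arm_command", "data": {"increments": [[[0.0015,0.0001,0],[0,0,-0.06],10],[[0.003,0.0001,0],[0,0,-0.12],10],[[0.003,0.0001,0],[0,0,-0.12],10]]}}

```text
clock: 15.55
tcp_pos: [0.5516, -0.0341, 0.0935]
orientation: [-3.14, 0.091, 0.001]
contact_force: [-1.3, 1.1, -1.7]
grip_width: 0.0088
```

```bash
python3 st.py
```

```text
t 15.55 tcp [ 0.5516 -0.0341  0.0935] psi -3.3 th 86.4 r 25.5 w 0.0088 F [-1.3  1.1 -1.7] Mz [0.19 0.3  0.02] tang(cw) 1.3 rad 1.0 j [ 0.26  0.51 -0.39  1.95  0.28  0.73 -0.36]
```

{"op": "arm_command", "data": {"increments": [[[0,0,0],[0,0,0],14],[[0,0,0],[0,0,0],14],[[0,0,0.01],[0,0,0],14],[[0,0,0.04],[0,0,0],14],[[0,0,0.06],[0,0,0],14],[[0,0,0.06],[0,0,0],14]]}}

```text
clock: 16.15
tcp_pos: [0.5543, -0.0342, 0.1574]
orientation: [3.14, -0.095, 0.01]
contact_force: [-0.2, 0.2, -1.1]
grip_width: 0.0121
```

```bash
python3 st.py
```

```text
t 16.15 tcp [ 0.5543 -0.0342  0.1574] psi -3.5 th 80.3 r 25.7 w 0.0121 F [-0.2  0.2 -1.1] Mz [ 0.03 -0.03 -0.03] tang(cw) 0.2 rad 0.2 j [ 0.28  0.42 -0.42  1.91  0.22  0.85 -0.31]
```

{"op": "arm_command", "data": {"increments": [[[-0.002,-0.025,0.01],[0,0,0.14],14],[[-0.004,-0.05,0.01],[0,0,0.28],14],[[-0.005,-0.0505,0.01],[0,0,0.42],14],[[-0.005,-0.0505,0.01],[0,0,0.56],14],[[-0.005,-0.0505,0.01],[0,0,0.7],14],[[-0.005,-0.0505,0.01],[0,0,0.84],14],[[-0.005,-0.0505,0.01],[0,0,0.98],14],[[-0.005,-0.0505,0.01],[0,0,1.12],14],[[-0.005,-0.0505,0.01],[0,0,1.26],14],[[-0.005,-0.0505,0.01],[0,0,1.4],14]]}}

```text
clock: 17.15
tcp_pos: [0.5467, -0.085, 0.1635]
orientation: [-2.457, -1.957, 0.001]
contact_force: [0.0, 0.1, 0.1]
grip_width: 0.0117
```

{"op": "arm_command", "data": {"increments": [[[0,0,0],[0,0,0.145],14],[[0,0,0],[0,0,0.29],14],[[0,0,0],[0,0,0.435],14],[[0,0,0],[0,0,0.58],14],[[0,0,0],[0,0,0.725],14],[[0,0,0],[0,0,0.87],14],[[0,0,0],[0,0,1.015],14],[[0,0,0],[0,0,1.16],14],[[0,0,0],[0,0,1.3],14],[[0,0,0],[0,0,1.44],14]]}}

```text
clock: 18.15
tcp_pos: [0.5468, -0.0851, 0.1635]
orientation: [-0.557, -3.092, 0.0]
contact_force: [-0.2, 0.9, -0.1]
grip_width: 0.0119
```

{"op": "arm_command", "data": {"increments": [[[0,0,0],[0,0,0.14],14],[[0,0,0],[0,0,0.28],14],[[0,0,0],[0,0,0.328],14],[[0,0,0],[0,0,0.328],14],[[0,0,0],[0,0,0.328],14]]}}

```text
clock: 18.65
tcp_pos: [0.5468, -0.085, 0.1635]
orientation: [-0.057, -3.141, 0.0]
contact_force: [0.5, -0.6, -0.5]
grip_width: 0.0123
```

```bash
python3 st.py; python3 - <<'E'
from h import *
f=r.grab_frame("top");cv2.imwrite("pics/top6.png",f)
g=f[165:255,305:415]
a=r.grab_frame("scene")[165:255,290:400]
cv2.imwrite("pics/c6.png",np.hstack([cv2.resize(x,(400,327),interpolation=cv2.INTER_CUBIC) for x in (g,a)]))
E
```

```text
t 18.65 tcp [ 0.5468 -0.085   0.1635] psi 177.9 th 262.9 r 25.6 w 0.0123 F [ 0.5 -0.6 -0.5] Mz [-0.    0.01  0.03] tang(cw) 0.5 rad 0.6 j [ 0.86  0.64 -1.12  1.88  0.66  1.06  2.58]
```

View pics/c6.png

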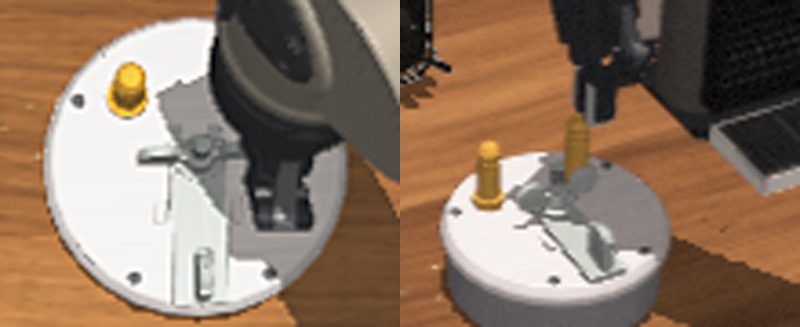

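The wings now lie almost along y (left tip (140,157), right near (240,152) in the zoom), as tracked. The strap is still home. Descending on the -y wing for the second stroke.

{"op": "arm_command", "data": {"increments": [[[0.0025,0,-0.03],[0,0,0],14],[[0.0025,0,-0.05],[0,0,0],14],[[0.0025,0,-0.06],[0,0,0],14],[[0.0025,0,-0.066],[0,0,0],14],[[0.0025,0,-0.07],[0,0,0],14],[[0.0025,0,-0.07],[0,0,0],14]]}}

```text
clock: 19.35
tcp_pos: [0.5494, -0.0847, 0.0937]
orientation: [-0.054, -3.141, 0.0]
contact_force: [-0.1, -0.2, 0.1]
grip_width: 0.0121
```

```bash
python3 st.py; python3 arc.py 268 212 8
```

```text
t 19.35 tcp [ 0.5494 -0.0847  0.0937] psi 178.0 th 268.5 r 25.1 w 0.0121 F [-0.1 -0.2  0.1] Mz [ 0.01 -0.03  0.01] tang(cw) -0.1 rad 0.3 j [ 0.8   0.72 -1.03  1.92  0.77  0.96  2.5 ]
[np.float64(-0.003), np.float64(0.0003), np.float64(-0.0001)] [0, 0, np.float64(-0.122)]
[np.float64(-0.006), np.float64(0.001), np.float64(-0.0002)] [0, 0, np.float64(-0.244)]
[np.float64(-0.0089), np.float64(0.002), np.float64(-0.0003)] [0, 0, np.float64(-0.367)]
[np.float64(-0.0116), np.float64(0.0033), np.float64(-0.0004)] [0, 0, np.float64(-0.489)]
[np.float64(-0.0142), np.float64(0.005), np.float64(-0.0005)] [0, 0, np.float64(-0.611)]
[np.float64(-0.0165), np.float64(0.007), np.float64(-0.0007)] [0, 0, np.float64(-0.733)]
[np.float64(-0.0186), np.float64(0.0093), np.float64(-0.0008)] [0, 0, np.float64(-0.855)]
[np.float64(-0.0203), np.float64(0.0117), np.float64(-0.0009)] [0, 0, np.float64(-0.977)]
```

{"op": "arm_command", "data": {"increments": [[[0,0,0],[0,0,0],10],[[-0.003,0.0003,0],[0,0,-0.122],10],[[-0.006,0.001,0],[0,0,-0.244],10],[[-0.0089,0.002,0],[0,0,-0.367],10],[[-0.0116,0.0033,-0.0005],[0,0,-0.489],10],[[-0.0116,0.0033,-0.0005],[0,0,-0.489],10]]}}

```text
clock: 19.95
tcp_pos: [0.5383, -0.0815, 0.0941]
orientation: [0.814, 3.033, -0.001]
contact_force: [0.4, -0.2, -0.7]
grip_width: 0.0084
```

```bash
python3 st.py; python3 arc.py 240 212 4
```

```text
t 19.95 tcp [ 0.5383 -0.0815  0.0941] psi 150.0 th 241.9 r 24.8 w 0.0084 F [ 0.4 -0.2 -0.7] Mz [-0.02  0.03  0.01] tang(cw) 0.4 rad -0.0 j [ 0.74  0.65 -0.93  1.95  0.68  0.89  2.07]
[np.float64(-0.0025), np.float64(0.0017), np.float64(-0.0001)] [0, 0, np.float64(-0.122)]
[np.float64(-0.0049), np.float64(0.0037), np.float64(-0.0002)] [0, 0, np.float64(-0.244)]
[np.float64(-0.0069), np.float64(0.0059), np.float64(-0.0003)] [0, 0, np.float64(-0.367)]
[np.float64(-0.0087), np.float64(0.0084), np.float64(-0.0004)] [0, 0, np.float64(-0.489)]
```

Still loose (tangential force about 0.4 N). Next 28°.

{"op": "arm_command", "data": {"increments": [[[-0.0025,0.0017,0],[0,0,-0.122],10],[[-0.0049,0.0037,0],[0,0,-0.244],10],[[-0.0069,0.0059,0],[0,0,-0.367],10],[[-0.0087,0.0084,-0.0005],[0,0,-0.489],10],[[-0.0087,0.0084,-0.0005],[0,0,-0.489],10]]}}

```text
clock: 20.45
tcp_pos: [0.5294, -0.073, 0.0932]
orientation: [1.52, 2.749, -0.0]
contact_force: [0.3, -0.1, 0.2]
grip_width: 0.0088
```

```bash
python3 st.py; python3 arc.py 212 184 4;python3 arc.py 184 156 4;python3 arc.py 156 128 4
```

```text
t 20.45 tcp [ 0.5294 -0.073   0.0932] psi 122.1 th 213.0 r 24.5 w 0.0088 F [ 0.3 -0.1  0.2] Mz [-0.03  0.08  0.07] tang(cw) 0.3 rad -0.2 j [ 0.66  0.6  -0.83  1.98  0.6   0.83  1.63]
[np.float64(-0.0015), np.float64(0.0027), np.float64(-0.0001)] [0, 0, np.float64(-0.122)]
[np.float64(-0.0026), np.float64(0.0055), np.float64(-0.0002)] [0, 0, np.float64(-0.244)]
[np.float64(-0.0033), np.float64(0.0085), np.float64(-0.0003)] [0, 0, np.float64(-0.367)]
[np.float64(-0.0037), np.float64(0.0115), np.float64(-0.0004)] [0, 0, np.float64(-0.489)]
[np.float64(-0.0), np.float64(0.0031), np.float64(-0.0001)] [0, 0, np.float64(-0.122)]
[np.float64(0.0003), np.float64(0.0061), np.float64(-0.0002)] [0, 0, np.float64(-0.244)]
[np.float64(0.001), np.float64(0.0091), np.float64(-0.0003)] [0, 0, np.float64(-0.367)]
[np.float64(0.0021), np.float64(0.0119), np.float64(-0.0004)] [0, 0, np.float64(-0.489)]
[np.float64(0.0014), np.float64(0.0027), np.float64(-0.0001)] [0, 0, np.float64(-0.122)]
[np.float64(0.0031), np.float64(0.0052), np.float64(-0.0002)] [0, 0, np.float64(-0.244)]
[np.float64(0.0052), np.float64(0.0075), np.float64(-0.0003)] [0, 0, np.float64(-0.367)]
[np.float64(0.0074), np.float64(0.0095), np.float64(-0.0004)] [0, 0, np.float64(-0.489)]
```

{"op": "arm_command", "data": {"increments": [[[-0.0015,0.0027,0],[0,0,-0.122],10],[[-0.0026,0.0055,0],[0,0,-0.244],10],[[-0.0033,0.0085,0],[0,0,-0.367],10],[[-0.0037,0.0115,-0.0005],[0,0,-0.489],10],[[-0.0037,0.0115,-0.0005],[0,0,-0.489],10]]}}

```text
clock: 20.95
tcp_pos: [0.5256, -0.0614, 0.0924]
orientation: [2.138, 2.301, -0.0]
contact_force: [-0.3, 0.2, -0.5]
grip_width: 0.0085
```

```bash
sed -i '$a print("equiv N at 25mm: %.1f"%((p[0]*F[1]-p[1]*F[0]+o["moment"][2])/.025))' st.py; python3 st.py
```

```text
t 20.95 tcp [ 0.5256 -0.0614  0.0924] psi 94.2 th 184.3 r 24.5 w 0.0085 F [-0.3  0.2 -0.5] Mz [ 0.01 -0.04 -0.  ] tang(cw) -0.2 rad 0.3 j [ 0.57  0.55 -0.72  1.99  0.51  0.78  1.19]
equiv N at 25mm: -0.2
```

{"op": "arm_command", "data": {"increments": [[[0,0.0031,0],[0,0,-0.122],10],[[0.0003,0.0061,0],[0,0,-0.244],10],[[0.001,0.0091,0],[0,0,-0.367],10],[[0.0021,0.0119,-0.0005],[0,0,-0.489],10]]}}

```text
clock: 21.35
tcp_pos: [0.5274, -0.0504, 0.0916]
orientation: [2.634, 1.712, -0.002]
contact_force: [-0.5, -1.1, 1.0]
grip_width: 0.0089
```

```bash
python3 st.py
```

```text
t 21.35 tcp [ 0.5274 -0.0504  0.0916] psi 66.1 th 157.9 r 24.4 w 0.0089 F [-0.5 -1.1  1. ] Mz [-0.44  0.12  0.01] tang(cw) 1.2 rad 0.0 j [ 0.46  0.52 -0.61  2.    0.43  0.75  0.75]
equiv N at 25mm: 1.6
```

{"op": "arm_command", "data": {"increments": [[[0.0014,0.0027,0],[0,0,-0.122],10],[[0.0031,0.0052,0],[0,0,-0.244],10]]}}

```text
clock: 21.55
tcp_pos: [0.5302, -0.0454, 0.0915]
orientation: [2.823, 1.379, -0.003]
contact_force: [-1.7, -3.4, 0.4]
grip_width: 0.0083
```

```bash
python3 st.py
```

```text
t 21.55 tcp [ 0.5302 -0.0454  0.0915] psi 52.1 th 144.4 r 24.4 w 0.0083 F [-1.7 -3.4  0.4] Mz [-0.56  0.17  0.03] tang(cw) 3.7 rad -0.5 j [ 0.4   0.51 -0.55  1.99  0.39  0.74  0.53]
equiv N at 25mm: 4.8
```

{"op": "arm_command", "data": {"increments": [[[0.002,0.0023,0],[0,0,-0.122],10],[[0.0043,0.0043,-0.0005],[0,0,-0.244],10]]}}

```text
clock: 21.75
tcp_pos: [0.534, -0.0411, 0.0909]
orientation: [2.969, 1.025, -0.005]
contact_force: [-2.2, -2.0, 2.5]
grip_width: 0.0085
```

```bash
python3 st.py; python3 arc.py 128 86 6
```

```text
t 21.75 tcp [ 0.534  -0.0411  0.0909] psi 38.1 th 130.9 r 24.5 w 0.0085 F [-2.2 -2.   2.5] Mz [-0.45  0.51  0.01] tang(cw) 3.0 rad -0.1 j [ 0.35  0.51 -0.49  1.99  0.35  0.73  0.31]
equiv N at 25mm: 3.3
[np.float64(0.0025), np.float64(0.0017), np.float64(-0.0001)] [0, 0, np.float64(-0.122)]
[np.float64(0.0052), np.float64(0.0031), np.float64(-0.0002)] [0, 0, np.float64(-0.244)]
[np.float64(0.0081), np.float64(0.0042), np.float64(-0.0003)] [0, 0, np.float64(-0.367)]
[np.float64(0.0111), np.float64(0.0049), np.float64(-0.0004)] [0, 0, np.float64(-0.489)]
[np.float64(0.0141), np.float64(0.0053), np.float64(-0.0005)] [0, 0, np.float64(-0.611)]
[np.float64(0.0171), np.float64(0.0052), np.float64(-0.0007)] [0, 0, np.float64(-0.733)]
```

{"op": "arm_command", "data": {"increments": [[[0.0025,0.0017,0],[0,0,-0.122],10],[[0.0052,0.0031,-0.0003],[0,0,-0.244],10],[[0.0052,0.0031,-0.0003],[0,0,-0.244],10]]}}

```text
clock: 22.05
tcp_pos: [0.5392, -0.0374, 0.0905]
orientation: [3.071, 0.661, -0.004]
contact_force: [-2.7, -0.5, 2.3]
grip_width: 0.0089
```

```bash
python3 st.py
```

```text
t 22.05 tcp [ 0.5392 -0.0374  0.0905] psi 24.3 th 116.0 r 24.7 w 0.0089 F [-2.7 -0.5  2.3] Mz [-0.21  0.53  0.04] tang(cw) 2.7 rad 0.7 j [ 0.29  0.5  -0.43  1.98  0.31  0.72  0.1 ]
equiv N at 25mm: 4.1
```

{"op": "arm_command", "data": {"increments": [[[0.0029,0.0011,0],[0,0,-0.123],10],[[0.0059,0.0018,-0.0003],[0,0,-0.245],10],[[0.0059,0.0018,-0.0003],[0,0,-0.245],10]]}}

```text
clock: 22.35
tcp_pos: [0.545, -0.0353, 0.0902]
orientation: [3.129, 0.282, -0.004]
contact_force: [-3.5, -0.6, 2.5]
grip_width: 0.0088
```

```bash
python3 st.py
```

```text
t 22.35 tcp [ 0.545  -0.0353  0.0902] psi 10.3 th 101.6 r 24.8 w 0.0088 F [-3.5 -0.6  2.5] Mz [-0.03  0.83  0.05] tang(cw) 3.6 rad 0.1 j [ 0.24  0.5  -0.37  1.97  0.27  0.72 -0.11]
equiv N at 25mm: 5.7
```

{"op": "arm_command", "data": {"increments": [[[0.003,0.0003,0],[0,0,-0.122],10],[[0.006,0.0003,-0.0002],[0,0,-0.244],10]]}}

```text
clock: 22.55
tcp_pos: [0.5504, -0.0346, 0.0899]
orientation: [-3.139, 0.103, 0.005]
contact_force: [-5.3, 1.5, 2.5]
grip_width: 0.0087
```

```bash
python3 st.py
```

```text
t 22.55 tcp [ 0.5504 -0.0346  0.0899] psi -3.8 th 89.0 r 25.0 w 0.0087 F [-5.3  1.5  2.5] Mz [ 0.26  1.23 -0.  ] tang(cw) 5.3 rad 1.4 j [ 0.19  0.5  -0.31  1.96  0.22  0.72 -0.31]
equiv N at 25mm: 5.2
```

{"op": "arm_command", "data": {"increments": [[[0,0,0],[0,0,0],10]]}}

```text
clock: 22.65
tcp_pos: [0.5511, -0.0345, 0.09]
orientation: [-3.14, 0.099, 0.003]
contact_force: [-4.0, 1.5, 2.1]
grip_width: 0.0088
```

```bash
python3 st.py
```

```text
t 22.65 tcp [ 0.5511 -0.0345  0.09  ] psi -3.6 th 87.5 r 25.1 w 0.0088 F [-4.   1.5  2.1] Mz [0.29 0.91 0.04] tang(cw) 4.1 rad 1.4 j [ 0.19  0.5  -0.31  1.96  0.22  0.71 -0.31]
equiv N at 25mm: 5.5
```

The push is now about 5 N, so the nut has met the strap. It needs a bit more on the other wing, so I'll lift, go round and re-engage near 269°.

{"op": "arm_command", "data": {"increments": [[[-0.001,0,0],[0,0,0],14],[[-0.001,0,0],[0,0,0],14],[[-0.001,0,0.02],[0,0,0],14],[[-0.001,0,0.06],[0,0,0],14],[[-0.001,0,0.073],[0,0,0],14],[[-0.001,0,0.073],[0,0,0],14]]}}

```text
clock: 23.25
tcp_pos: [0.5532, -0.0351, 0.1659]
orientation: [3.14, -0.107, 0.009]
contact_force: [0.7, 1.1, -0.5]
grip_width: 0.0117
```

{"op": "arm_command", "data": {"increments": [[[-0.001,-0.025,0],[0,0,0.145],14],[[-0.001,-0.05,0],[0,0,0.29],14],[[-0.001,-0.05,0],[0,0,0.435],14],[[-0.001,-0.05,0],[0,0,0.58],14],[[-0.001,-0.05,0],[0,0,0.725],14],[[-0.001,-0.05,0],[0,0,0.87],14],[[-0.001,-0.05,0],[0,0,1.015],14],[[-0.001,-0.05,0],[0,0,1.16],14],[[-0.001,-0.05,0],[0,0,1.3],14],[[-0.001,-0.05,0],[0,0,1.44],14]]}}

```text
clock: 24.25
tcp_pos: [0.5495, -0.0851, 0.162]
orientation: [-2.424, -1.996, 0.001]
contact_force: [0.1, -0.2, -0.2]
grip_width: 0.0118
```

{"op": "arm_command", "data": {"increments": [[[0,0,0],[0,0,0.145],14],[[0,0,0],[0,0,0.29],14],[[0,0,0],[0,0,0.435],14],[[0,0,0],[0,0,0.58],14],[[0,0,0],[0,0,0.725],14],[[0,0,0],[0,0,0.87],14],[[0,0,0],[0,0,1.015],14],[[0,0,0],[0,0,1.16],14],[[0,0,0],[0,0,1.3],14],[[0,0,0],[0,0,1.44],14]]}}

```text
clock: 25.25
tcp_pos: [0.5496, -0.0851, 0.1621]
orientation: [-0.507, -3.099, -0.001]
contact_force: [-0.8, 0.7, -0.1]
grip_width: 0.012
```

{"op": "arm_command", "data": {"increments": [[[0,0,0],[0,0,0.14],14],[[0,0,0],[0,0,0.28],14],[[0,0,0],[0,0,0.32],14],[[0,0,0],[0,0,0.32],14]]}}

```text
clock: 25.65
tcp_pos: [0.5496, -0.0851, 0.1621]
orientation: [-0.016, -3.14, -0.002]
contact_force: [0.3, 0.8, -0.0]
grip_width: 0.0117
```

```bash
python3 st.py; python3 - <<'E'
from h import *
f=r.grab_frame("top");cv2.imwrite("pics/top7.png",f)
cv2.imwrite("pics/c7.png",cv2.resize(f[165:255,305:415],(733,600),interpolation=cv2.INTER_CUBIC))
E
```

```text
t 25.65 tcp [ 0.5496 -0.0851  0.1621] psi 179.4 th 269.1 r 25.5 w 0.0117 F [ 0.3  0.8 -0. ] Mz [0.03 0.   0.06] tang(cw) 0.3 rad -0.8 j [ 0.81  0.6  -1.03  1.87  0.6   1.02  2.65]
equiv N at 25mm: 2.5
```

View pics/c7.png

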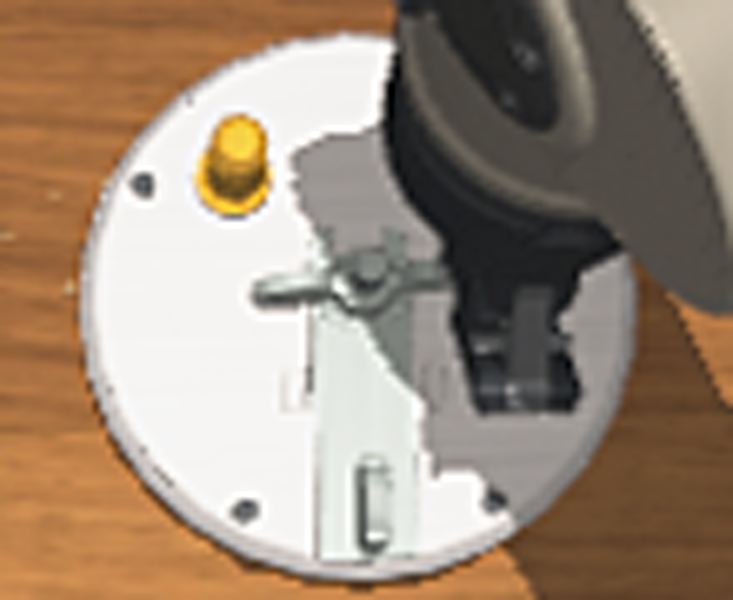

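The wings sit at about 94.5° and 274.5° (left tip (258,290), right (445,272)), so the nut lags the fork a few degrees. I'll shift the fork by 1.5 mm and descend.

{"op": "arm_command", "data": {"increments": [[[0.0015,0,-0.03],[0,0,0.05],16],[[0.0015,0,-0.05],[0,0,0.05],16],[[0.0015,0,-0.06],[0,0,0.05],16],[[0.0015,0,-0.067],[0,0,0.05],16],[[0.0015,0,-0.0715],[0,0,0.05],16],[[0.0015,0,-0.0715],[0,0,0.05],16]]}}

```text
clock: 26.3
tcp_pos: [0.5517, -0.0849, 0.0919]
orientation: [-0.06, 3.141, 0.0]
contact_force: [-0.0, 0.2, -0.1]
grip_width: 0.0138
```

```bash
python3 st.py; python3 arc.py 271 247 4;python3 arc.py 247 223 4
```

```text
t 26.30 tcp [ 0.5517 -0.0849  0.0919] psi -177.8 th 273.8 r 25.4 w 0.0138 F [-0.   0.2 -0.1] Mz [0.05 0.02 0.05] tang(cw) 0.0 rad -0.2 j [ 0.75  0.69 -0.96  1.92  0.72  0.92  2.62]
equiv N at 25mm: 2.0
[np.float64(-0.0026), np.float64(0.0001), np.float64(-0.0001)] [0, 0, np.float64(-0.105)]
[np.float64(-0.0052), np.float64(0.0005), np.float64(-0.0002)] [0, 0, np.float64(-0.209)]
[np.float64(-0.0077), np.float64(0.0011), np.float64(-0.0003)] [0, 0, np.float64(-0.314)]
[np.float64(-0.0102), np.float64(0.002), np.float64(-0.0004)] [0, 0, np.float64(-0.419)]
[np.float64(-0.0024), np.float64(0.0011), np.float64(-0.0001)] [0, 0, np.float64(-0.105)]
[np.float64(-0.0046), np.float64(0.0025), np.float64(-0.0002)] [0, 0, np.float64(-0.209)]
[np.float64(-0.0066), np.float64(0.0041), np.float64(-0.0003)] [0, 0, np.float64(-0.314)]
[np.float64(-0.0085), np.float64(0.006), np.float64(-0.0004)] [0, 0, np.float64(-0.419)]
```

{"op": "arm_command", "data": {"increments": [[[0,0,0],[0,0,0],10],[[0,0,0],[0,0,0],10],[[-0.0026,0,0],[0,0,-0.105],10],[[-0.0052,0.0003,0],[0,0,-0.209],10],[[-0.0052,0.0003,0],[0,0,-0.209],10]]}}

```text
clock: 26.8
tcp_pos: [0.548, -0.0847, 0.0929]
orientation: [0.269, 3.126, 0.0]
contact_force: [4.5, 0.1, -2.3]
grip_width: 0.0086
```

```bash
python3 st.py
```

```text
t 26.80 tcp [ 0.548  -0.0847  0.0929] psi 170.2 th 265.4 r 25.2 w 0.0086 F [ 4.5  0.1 -2.3] Mz [ 0.13 -1.    0.05] tang(cw) 4.5 rad -0.5 j [ 0.73  0.66 -0.92  1.93  0.68  0.89  2.43]
equiv N at 25mm: 6.7
```

{"op": "arm_command", "data": {"increments": [[[-0.0025,0.0006,0],[0,0,-0.105],10],[[-0.005,0.0015,0],[0,0,-0.209],10]]}}

```text
clock: 27.0
tcp_pos: [0.5435, -0.0835, 0.0928]
orientation: [0.595, 3.08, 0.002]
contact_force: [6.6, -1.1, -3.1]
grip_width: 0.0084
```

```bash
python3 st.py
```

```text
t 27.00 tcp [ 0.5435 -0.0835  0.0928] psi 158.1 th 254.7 r 24.8 w 0.0084 F [ 6.6 -1.1 -3.1] Mz [-0.24 -1.3   0.08] tang(cw) 6.6 rad -0.6 j [ 0.71  0.64 -0.88  1.94  0.65  0.86  2.25]
equiv N at 25mm: 9.9
```

{"op": "arm_command", "data": {"increments": [[[-0.0014,0.0005,0],[0,0,-0.06],10],[[-0.0028,0.001,0],[0,0,-0.12],10]]}}

```text
clock: 27.2
tcp_pos: [0.5407, -0.0824, 0.0928]
orientation: [0.775, 3.04, 0.002]
contact_force: [6.5, -1.1, -4.1]
grip_width: 0.0087
```

```bash
python3 st.py
```

```text
t 27.20 tcp [ 0.5407 -0.0824  0.0928] psi 151.4 th 247.8 r 24.6 w 0.0087 F [ 6.5 -1.1 -4.1] Mz [-0.1  -1.38  0.04] tang(cw) 6.4 rad -1.4 j [ 0.69  0.62 -0.85  1.95  0.62  0.85  2.14]
equiv N at 25mm: 7.8
```

{"op": "arm_command", "data": {"increments": [[[0,0,0],[0,0,0],10],[[0,0,0],[0,0,0],10]]}}

```text
clock: 27.4
tcp_pos: [0.5405, -0.0824, 0.0928]
orientation: [0.772, 3.041, 0.001]
contact_force: [5.7, 0.1, -1.5]
grip_width: 0.0083
```

```bash
python3 st.py
```

```text
t 27.40 tcp [ 0.5405 -0.0824  0.0928] psi 151.5 th 247.4 r 24.7 w 0.0083 F [ 5.7  0.1 -1.5] Mz [-0.14 -1.1   0.02] tang(cw) 5.3 rad -2.3 j [ 0.69  0.62 -0.85  1.95  0.62  0.85  2.14]
equiv N at 25mm: 6.1
```

{"op": "arm_command", "data": {"increments": [[[-0.002,0.0009,0],[0,0,-0.09],10],[[-0.0038,0.002,0],[0,0,-0.175],10]]}}

```text
clock: 27.6
tcp_pos: [0.5373, -0.0805, 0.0929]
orientation: [1.04, 2.96, 0.003]
contact_force: [8.1, -2.0, -2.2]
grip_width: 0.0084
```

```bash
python3 st.py
```

```text
t 27.60 tcp [ 0.5373 -0.0805  0.0929] psi 141.3 th 238.7 r 24.5 w 0.0084 F [ 8.1 -2.  -2.2] Mz [-0.36 -1.47  0.09] tang(cw) 7.9 rad -2.5 j [ 0.66  0.6  -0.81  1.96  0.59  0.83  1.99]
equiv N at 25mm: 11.4
```

{"op": "arm_command", "data": {"increments": [[[0,0,0],[0,0,0],10],[[0,0,0],[0,0,0],10]]}}

```text
clock: 27.8
tcp_pos: [0.5367, -0.0804, 0.0929]
orientation: [1.035, 2.962, 0.002]
contact_force: [5.5, -1.3, -1.0]
grip_width: 0.0085
```

```bash
python3 st.py
```

```text
t 27.80 tcp [ 0.5367 -0.0804  0.0929] psi 141.5 th 237.5 r 24.7 w 0.0085 F [ 5.5 -1.3 -1. ] Mz [-0.14 -1.05  0.03] tang(cw) 5.3 rad -1.9 j [ 0.66  0.6  -0.81  1.96  0.59  0.83  1.99]
equiv N at 25mm: 6.5
```

The push is 8 to 11 N while turning, so the nut is snug. Backing off, opening, lifting clear and checking.

{"op": "arm_command", "data": {"increments": [[[0.001,-0.0006,0],[0,0,0],13],[[0.001,-0.0006,0],[0,0,0],15],[[0.001,-0.0006,0],[0,0,0],15],[[0.001,-0.0006,0.02],[0,0,0],15],[[0.001,-0.0006,0.06],[0,0,0],15],[[0.001,-0.0006,0.1],[0,0,0],15],[[-0.02,0.04,0.12],[0,0,0],15],[[-0.04,0.08,0.12],[0,0,0],15],[[-0.05,0.13,0.12],[0,0,0],15],[[-0.06,0.17,0.12],[0,0,0],15]]}}

```text
clock: 28.8
tcp_pos: [0.4736, 0.0916, 0.2123]
orientation: [1.038, 2.964, -0.001]
contact_force: [0.2, -0.1, -0.6]
grip_width: 0.0131
```

{"op": "arm_command", "data": {"increments": [[[0,0.04,0],[0,0,0],15],[[0,0.08,0],[0,0,0],15],[[0,0.1,0],[0,0,0],15],[[0,0.1,0],[0,0,0],15],[[0,0.1,0],[0,0,0],15]]}}

```text
clock: 29.3
tcp_pos: [0.4744, 0.1895, 0.2116]
orientation: [-1.038, -2.965, 0.002]
contact_force: [0.8, -0.3, -0.3]
grip_width: 0.0129
```

```bash
python3 st.py; python3 - <<'E'
from h import *
f=r.grab_frame("top");cv2.imwrite("pics/top8.png",f)
a=r.grab_frame("scene")[165:255,290:400]
cv2.imwrite("pics/c8.png",np.hstack([cv2.resize(x,(400,327),interpolation=cv2.INTER_CUBIC) for x in (f[165:255,305:415],a)]))
E
```

```text
t 29.30 tcp [0.4744 0.1895 0.2116] psi 141.4 th 106.9 r 260.3 w 0.0129 F [ 0.8 -0.3 -0.3] Mz [ 0.04  0.01 -0.02] tang(cw) -0.7 rad -0.5 j [ 0.31  0.42 -1.    1.93  0.41  1.02  1.59]
equiv N at 25mm: -7.6
```

View pics/c8.png

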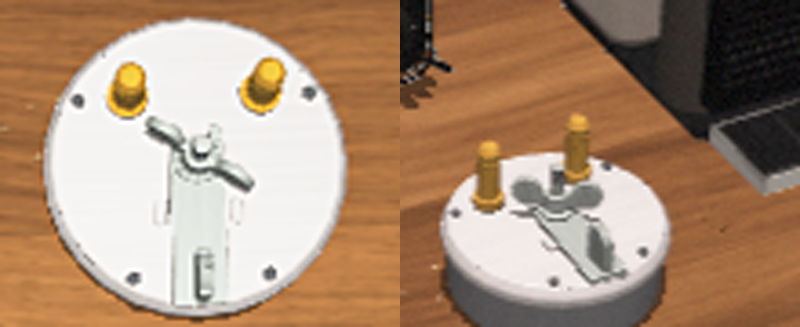

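The final view shows the strap flat and home between the lugs. The wings are at about 240° ((150,124) to (250,183)), matching the tracked turn, and the arm is clear.

```bash
python3 -c "
from bench import r
print(r.hand_in())"
```

```text
the job is handed in; nothing more can be done
None
```

I laid the strap on the lid, slid it in under the nut, and tightened the nut clockwise. I handed the job in at about 29 s; no verdict is reported.

- **Strap:** it met a firm stop with the tab at x = 0.484 m, 66 mm behind the stud axis as measured in the images. The last pictures show it flat and home between the lugs, with the arm clear.
- **Nut:** I turned it about 6.5 rad in three strokes, using the jaws as a fork around one wing at a time. The nut seemed to meet the strap about 1 rad before the end.
- **Snugness:** in the final turn the push at the wing was about 8 N from force alone, or 11 N with the wrist moment added. At rest it read 5 to 6.5 N, and the moment reading was noisy (about 2 N). I estimate the nut presses the strap with about 30 N, between roughly 20 and 48 N. I could not measure that directly.
- **Surroundings:** I saw no contact with the stubs. The bystanders stayed well away from the arm's path, but I did not check them again in the final pictures.

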